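Refit the hatch cover in the back of a wall clock

TASK

The wall clock lies face down on the bench and its loose plywood hatch cover lies on the clock's back, beside the hatch. Slide the cover across into its recess so that its leading edge goes under the two steel keeper plates, then press the other edge down past the spring ball until the cover lies fully home, flat and square on the ledge. Leave the mug, the jar and the screwdriver where they stand.

Things in the scene. Friction and masses are not known exactly. Their poses are not given: they have to be found in the camera images.
- clock: Wall clock in a dark wooden case, face down, fixed. Origin on the bench under the case; x across, y along it towards the keeper plates, z up. It spans x -110..110, y -225..165 mm; its flat back is 62 mm above the bench. The hatch recess in the back is 114 mm in x, 121.5 in y, 8 deep, centred at x 0, y 60 mm.
- seat (a point): Centre of the recess at the height of its ledge (clock frame 0, 60, 54 mm), axes as the clock's. The seated cover's origin comes here. A ledge 12 mm wide along both x sides carries the cover; the middle is open and shows the black movement. A cover slid in from the flat back on the -y side tips down by itself once more than half of it is over the recess.
- keepers (a point): Middle of the recess's +y wall, at the level of the clock's back (clock frame 0, 120.75, 62 mm). Two steel keeper plates, 24 mm wide, 2.5 mm thick, lie on the back 35 mm to either side of it in x and overhang the recess by 8 mm: the cover cannot be dropped in from above there.
- catch (a point): Middle of the recess's -y wall, where a brass spring ball (radius 6 mm) stands out 2.5 mm into the recess, 6.5 mm below the back. The cover's trailing edge comes to rest on it and needs a firm push down, roughly 5 to 15 N near that edge, to pass it.
- cover: Loose plywood hatch cover: a plain flat panel 110 mm in x, 120 in y, 6 thick, about 0.1 kg; too wide to grasp. Origin at the centre of its underside, z up. It starts flat on the clock's back (underside 62 mm above the bench) on the -y side of the recess, shifted sideways and turned up to 20 degrees. Seated, its upper face is 2 mm below the back.
- mug: Red mug, radius 38 mm, 85 mm high, standing on the bench on the clock's +x side; origin at the centre of its foot. Bystander.
- jar: Glass jar with a steel cap, radius 30 mm, 80 mm high, standing on the bench on the clock's +x side; origin at the centre of its foot. Bystander.
- screwdriver: Screwdriver lying on the bench along the clock's +x side; origin on its underside at mid-length. Bystander.
There are look-alikes about, which are no part of the job. Several things have the shape of the cover; the one meant has the colours described above.

How it is judged:
At the end, for the whole second after the job is handed in: The cover rests in the recess: its origin within 4 mm of the seat in plan and 1.5 mm in height, flat on the ledge within 0.02 rad and square to the recess within 0.05 rad, at rest; mug, jar and screwdriver within 25 mm of where they stood (horizontal distance between cover and seat below 0.004 m and z of cover in the frame of seat between -0.0025 and 0.0015 m and angle between the z axis of cover and the z axis of clock, either way round below 0.02 rad and angle between the y axis of cover and the y axis of clock, either way round below 0.05 rad and linear speed of cover below 0.01 m/s and distance of each of mug, jar, screwdriver from where it was at the start of the episode below 0.025 m); the robot touches nothing.
It fails at once if the mug was knocked over (angle between mug's own z axis and vertical above 0.5 rad).
It fails at once if the jar was knocked over (angle between jar's own z axis and vertical above 0.5 rad).
It also fails if it takes over 72 s, if anything falls off the work surface, if the arm or the gripper's body presses on something with over 40 N, if the wrist force passes 120 N, or if a joint passes its speed limit or range.

ROBOT

A 7-joint arm with a two-finger parallel gripper is mounted at the origin on the work surface. World frame = base frame: x ahead of the robot, y to its left, z up, the work surface at z = 0. Lengths are in m, angles in rad, forces in N, time in s.
With the tool pointing down it reaches from about 0.4 to 0.875 m from the base axis. Payload 6.5 kg.
Tool frame: the origin (TCP) lies at the very end of the fingers, on their centre line; the grasp point (between the pads) lies 19 mm behind it; z points along the fingers, y is the line along which they close (so a half turn about z gives the same grasp; the last joint's range is limited). The gripper opens to 85 mm and grips with 20 to 120 N. Pads are 22 mm wide; open, the fingers measure 114 mm over their backs; the gripper's body (76 mm by 85 mm) begins 54 mm behind the grasp point. The pads swing forward as they close: fully open they stand 13 mm farther back than shut.
Start: joints at [1.171, 0.536, -0.004, 1.538, 0.003, 1.067, -0.071], TCP at [0.213, -0.614, 0.231] pointing down, gripper open.
Joint ranges: [-2.7, 2.7], [-0.37, 2.16], [-1.27, 1.26], [0.24, 2.4], [-1.31, 4.45], [0.19, 1.91], [-2.76, 2.76]. Speed limits (rad/s): [2.39, 2.39, 3.14, 3.14, 3.14, 3.14, 3.14].

INTERFACE

Orientations are given as a 3x3 rotation matrix whose columns are the frame's x, y, z axes.
In Python, from station import monitor, grab_frame, camera_params, job gives the robot as it stands. The module is installed in compiled form; this text tells all that it offers.
- The arm moves only by the tool carry_out, never from a script. Its arguments are lists of equal length, an entry for each row: "dp": the shift along the tool's x, y, z in cm, a list of three; "dr": the turn, a rotation vector about the tool's x, y, z in degrees, a list of three. A call has 1 to 20 rows; each row is the pose to reach, as a shift and turn from the pose commanded when the call began, along the tool's axes at that moment; what a row does not reach only later rows make up. A row lasts 1/12 s, in which the tool goes at most 41.7 mm and 7.16 degrees, less where a joint would pass 70% of its speed; a pose out of reach is approached as far as the arm can. A call with a gripper value outside its range is refused whole. "hand" is the finger opening in cm, from 0 to 8.54, set as the call begins (left out, the last holds). The fingers move at their own pace and stop on an object; the grip force is fixed at half the most. Time passes only in rows, so rows that repeat a pose let the fingers close. It gives the time, the measured TCP pose, the force, the opening and the grip force at its end, in the units of the state.
- monitor.read_state(): the state, without advancing time (a new reading comes with each control period).
- grab_frame(name): name is "side" or "top" or "wrist"; returns (picture, depth): 384x512x3 uint8, blue, green, red; 384x512 float32, m along the optical axis (not along the pixel's ray), 0 where there is no reading.
- camera_params(name): a dict with "intrinsics" (3x3 intrinsics, pixels), "R" (3x3) and "t" (3): a world point X has camera coordinates R X + t. Camera axes: x right, y down, z forward; pixel columns grow to the right and rows downward; lengths in m; the calibration is good to about 2 mm. A picture is of the moment at which its call begins: read the wrist's pose just before it. camera_params takes no time and is no camera call; for the wrist camera it gives the pose at the moment of the call.
- job.hand_in(): hands the job in; it is judged then, once.
The state is a dict: "time": time; "joint_pos": joint angles; "qvel": joint speeds; "tau": joint torques, N m; "ee_pos": TCP position; "orientation": TCP orientation; "ft_force": force on the tool from outside, world axes, zero at the start; "torque": the same for the moment, N m; "gripper_width": finger opening in m; "grasp_force": force on a finger pad.
Only numpy, scipy, OpenCV 4.12 (cv2) and the standard library are available. Lean on these libraries where they do the work, as an engineer would, in place of code of your own. Each camera call takes 0.05 s, during which the arm holds its last target. There are 200 camera calls.

## Working session

There is one attempt and no reset: what is moved stays moved. The work goes in short steps, Python scripts to look and compute and a tool call to move; the robot and the scene stay as the last step left them, time stands still between calls to the robot, and variables do not carry over. Pictures are saved under pics/ and viewed, at most 10 in all, crops included, and the job is handed in when it is done.

Besides the shell and the picture viewer there is one more tool, called after ">>>" as name(argument=value, ...), one argument or row to a line, values as JSON. carry_out: Moves the arm, as the interface text tells. Its arguments: {"type":"object","properties":{"dp":{"type":"array"},"dr":{"type":"array"},"hand":{"type":"number"}},"required":["dp","dr"]}

```bash
mkdir -p pics; python3 - <<'E'
from station import *
import cv2,numpy as np
s=monitor.read_state(); print(s['time'],s['ee_pos'],s['orientation'],s['gripper_width'])
for n in ('top','side'):
    p,d=grab_frame(n); cv2.imwrite(f'pics/{n}0.png',p); np.save(f'{n}_d.npy',d)
    c=camera_params(n); print(n,c['intrinsics'],c['R'],c['t'])
E
```

```text
0.0 [ 0.21275336 -0.61351765  0.23041027] [[ 9.44783661e-01  3.27694018e-01 -6.81372518e-04]
 [ 3.27694707e-01 -9.44782277e-01  1.62109384e-03]
 [-1.12525924e-04 -1.75486514e-03 -9.99998454e-01]] 0.08555360451399704
top [[361.89431302   0.         261.82161799]
 [  0.         361.89431302 195.1189976 ]
 [  0.           0.           1.        ]] [[-0.01348094 -0.99986089 -0.00982139]
 [-0.98059901  0.01514099 -0.19543882]
 [ 0.19556034  0.00699615 -0.98066672]] [-0.04886565  0.54643278  1.03579329]
side [[441.45063683   0.         257.67907229]
 [  0.         441.45063683 192.30021338]
 [  0.           0.           1.        ]] [[ 0.99186293 -0.12529931  0.02253895]
 [-0.06305127 -0.63726947 -0.76805739]
 [ 0.11060045  0.76038655 -0.63998425]] [-0.56204529  0.06189578  1.15870918]
```

View pics/top0.png

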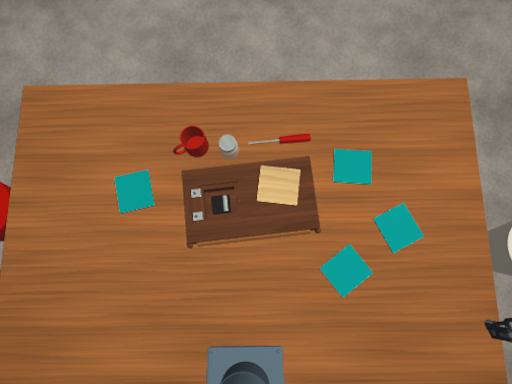

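View pics/side0.png

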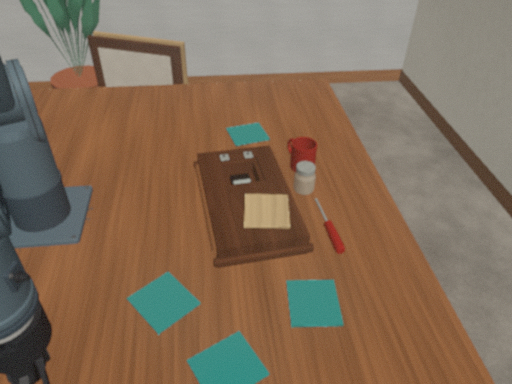

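The top view shows the clock at about (183–318, 158–245). Its keepers are at (196, 193) and (198, 216), the recess around (220, 204) and the pale cover at (279, 185). The mug, jar and screwdriver lie on the far (+x) side. In the side view the cover lies flat at (267, 211).

```bash
cat > h.py <<'E'
from station import *
import cv2,numpy as np
def ray(c,uv,z):
    K,R,t=c['intrinsics'],np.array(c['R']),np.array(c['t'])
    uv=np.atleast_2d(uv).astype(float); d=np.c_[uv,np.ones(len(uv))]@np.linalg.inv(K).T@R
    o=-R.T@t; return o+d*((z-o[2])/d[:,2])[:,None]
def proj(c,X):
    q=(c['intrinsics']@(c['R']@np.asarray(X,float).T+np.array(c['t'])[:,None])); return (q[:2]/q[2]).T
def blobs(m,amin):
    cs,_=cv2.findContours(m.astype(np.uint8),cv2.RETR_EXTERNAL,cv2.CHAIN_APPROX_NONE)
    return [x for x in cs if cv2.contourArea(x)>=amin]
def plywood(p):
    b,g,r=[p[...,i].astype(int) for i in range(3)]
    m=((r>180)&(g>130)&(r-b>45)).astype(np.uint8)
    m=cv2.morphologyEx(cv2.morphologyEx(m,cv2.MORPH_CLOSE,np.ones((5,5))),cv2.MORPH_OPEN,np.ones((3,3)))
    return max(blobs(m,50),key=cv2.contourArea)
def rect(P): # world metres contour -> centre, size, angle of first side
    return cv2.minAreaRect((np.asarray(P)[:,:2]*1000).astype(np.float32))
E
python3 - <<'E'
from h import *
for n in('top','side'):
    p=cv2.imread(f'pics/{n}0.png'); c=camera_params(n)
    k=plywood(p)[:,0]; print(n,cv2.boundingRect(k),rect(ray(c,k,.068)))
    hsv=cv2.cvtColor(p,cv2.COLOR_BGR2HSV)
    m=(hsv[...,1]<40)&(hsv[...,2]>150)
    for b in blobs(m,15):
        q=b[:,0].mean(0)
        P=ray(c,q,.0645)[0]
        if .35<P[0]<.75 and -.3<P[1]<.3: print('steel',q,cv2.contourArea(b),P)
E
```

```text
top (257, 166, 43, 39) ((573.4298095703125, -105.81146240234375), (119.06251525878906, 108.57034301757812), 82.84162139892578)
steel [197.36666667 215.93333333] 54.0 [0.48381443 0.1342295  0.0645    ]
steel [225.26666667 203.        ] 23.0 [0.52132206 0.05205125 0.0645    ]
steel [195.5862069  192.79310345] 50.5 [0.55365687 0.14105231 0.0645    ]
steel [227.04347826 142.34782609] 188.0 [0.71045754 0.04777529 0.0645    ]
side (245, 195, 44, 32) ((572.2244262695312, -109.78895568847656), (114.55833435058594, 104.61236572265625), 84.12939453125)
steel [241.74193548 181.        ] 24.5 [0.52391189 0.0152312  0.0645    ]
steel [305.58139535 166.41860465] 95.5 [0.70936414 0.06368067 0.0645    ]
```

>>> carry_out(
  dp=[
    [50,-44,-14],
    [50,-44,-14],
    [50,-44,-14],
    [50,-44,-14],
    [50,-44,-14],
    [50,-44,-14],
    [50,-44,-14],
    [50,-44,-14],
    [50,-44,-14],
    [50,-44,-14],
    [50,-44,-14],
    [50,-44,-14],
    [50,-44,-14],
    [50,-44,-14],
    [50,-44,-14],
    [50,-44,-14],
    [50,-44,-14],
    [50,-44,-14],
    [50,-44,-14],
    [50,-44,-14],
  ],
  dr=[
    [0,0,-76],
    [0,0,-76],
    [0,0,-76],
    [0,0,-76],
    [0,0,-76],
    [0,0,-76],
    [0,0,-76],
    [0,0,-76],
    [0,0,-76],
    [0,0,-76],
    [0,0,-76],
    [0,0,-76],
    [0,0,-76],
    [0,0,-76],
    [0,0,-76],
    [0,0,-76],
    [0,0,-76],
    [0,0,-76],
    [0,0,-76],
    [0,0,-76],
  ],
)

```text
time: 1.77
ee_pos: [0.5405, -0.036, 0.3706]
orientation: [[-0.088, 0.996, -0.002], [0.996, 0.088, -0.001], [-0.001, -0.002, -1.0]]
ft_force: [-0.7, -1.0, -1.4]
gripper_width: 0.0852
grasp_force: 0.0
```

```bash
python3 - <<'E'
from h import *
s=monitor.read_state(); print(s['time'],s['ee_pos'],s['orientation'],s['ft_force'])
c=camera_params('wrist'); p,d=grab_frame('wrist'); cv2.imwrite('pics/w1.png',p); np.savez('w1',d=d,**c)
print(c)
E
```

```text
1.7667 [ 0.54052064 -0.03603283  0.37058599] [[-8.77693616e-02  9.96139508e-01 -1.61843840e-03]
 [ 9.96140580e-01  8.77680903e-02 -8.40636396e-04]
 [-6.95343878e-04 -1.68597429e-03 -9.99998337e-01]] [-0.72775372 -1.03691348 -1.37126986]
{'intrinsics': array([[319.44531129,   0.        , 255.40353021],
       [  0.        , 319.44531129, 190.32100838],
       [  0.        ,   0.        ,   1.        ]]), 'R': array([[ 0.99616224,  0.08750163, -0.00206392],
       [ 0.0842573 , -0.95230985,  0.29326892],
       [ 0.02369602, -0.29231732, -0.95602776]]), 't': array([-0.53478424, -0.15857039,  0.48832093])}
```

View pics/w1.png

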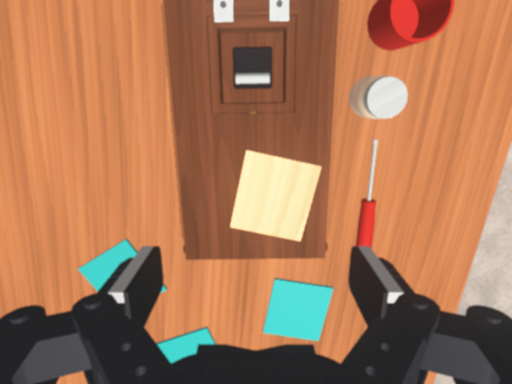

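The wrist view shows the keepers at (223, 10) and (279, 9), the recess outline at x 209–295 with its near wall at row ~112, and the brass ball at (252, 113). The cover's corners are about (247, 151), (321, 166), (300, 241) and (231, 228).

```bash
cat >> h.py <<'E'
def quad(k): # corners of a contour by its convex hull, metres or pixels
    h=cv2.convexHull(k); return cv2.approxPolyN(k,4)[0].astype(float) if hasattr(cv2,'approxPolyN') else cv2.boxPoints(cv2.minAreaRect(h))
E
python3 - <<'E'
from h import *
f=np.load('w1.npz'); c={k:f[k] for k in('intrinsics','R','t')}; p=cv2.imread('pics/w1.png')
ct=camera_params('top'); pt=cv2.imread('pics/top0.png')
k=plywood(p)[:,0]; qw=quad(k); qt=quad(plywood(pt)[:,0])
Pw=ray(c,qw,.068);print('wrist corners',np.round(Pw,4)); print(rect(ray(c,k,.068)))
# triangulated height
Pt=ray(ct,qt,.068)
M=[x['intrinsics']@np.c_[x['R'],x['t']] for x in(c,ct)]
ids=[np.argmin(np.linalg.norm(Pt-a,axis=1)) for a in Pw]
X=cv2.triangulatePoints(M[0],M[1],qw.T,qt[ids].T); print('tri',np.round((X[:3]/X[3]).T,4))
hsv=cv2.cvtColor(p,cv2.COLOR_BGR2HSV); m=(hsv[...,1]<50)&(hsv[...,2]>140)
for b in blobs(m,30):
    x,y,w,h=cv2.boundingRect(b)
    if y<130 and x<330: print('steel',(x,y,w,h),np.round(ray(c,[[x+w/2-.5,y+h/2-.5],[x+w/2-.5,y+h-.5]],.0645),4))
# ball
r=p[105:120,240:265].astype(int); b=(r[...,2]-r[...,0]>60)&(r[...,1]>80); ys,xs=np.nonzero(b); print('ball px',xs.mean()+240 if len(xs) else None,ys.mean()+105 if len(ys) else None,len(xs))
# case side edges at back level: orange/dark transitions on rows
brown=(p[...,2]<115)
L=[];R=[]
for row in range(130,245,5):
    xs=np.nonzero(brown[row,150:360])[0]+150
    L.append((xs.min()-.5,row));R.append((xs.max()+.5,row))
for n,e in(('L',L),('R',R)):
    e=np.array(e); v=cv2.fitLine(ray(c,e,.062)[:,:2].astype(np.float32),cv2.DIST_HUBER,0,.01,.01).ravel(); print(n,v,np.degrees(np.arctan2(v[1],v[0])))
crop=cv2.resize(p[0:130,160:345],None,fx=4,fy=4,interpolation=cv2.INTER_CUBIC); cv2.imwrite('pics/crop1.png',crop)
E
```

```text
wrist corners [[ 0.8979  0.1792  0.068 ]
 [ 0.8931 -0.4022  0.068 ]
 [ 0.1414 -0.3618  0.068 ]
 [ 0.2107  0.1192  0.068 ]]
((520.2793579101562, -106.78775024414062), (566.8011474609375, 749.4393310546875), 89.50760650634766)
tri [[ 0.4521 -0.0334  0.6486]
 [ 0.5794 -0.1138  0.3952]
 [ 0.44   -0.1068  0.3904]
 [ 0.4682 -0.0021  0.4546]]
steel (235, 74, 35, 10) [[0.5276 0.0555 0.0645]
 [0.5281 0.0492 0.0645]]
steel (269, 0, 21, 22) [[0.5544 0.1384 0.0645]
 [0.5558 0.1261 0.0645]]
steel (213, 0, 21, 23) [[0.4847 0.1318 0.0645]
 [0.4855 0.1189 0.0645]]
ball px 253.19272727272727 111.90545454545455 275Traceback (most recent call last):
  File "<stdin>", line 22, in <module>
    return umr_minimum(a, axis, None, out, keepdims, initial, where)
ValueError: zero-size array to reduction operation minimum which has no identity
```

```bash
sed -i 's/    m=((r>180).*/    m=((r>180)\&(g>150)\&(r-b>35)\&(r-g<60)).astype(np.uint8)/' h.py
python3 - <<'E'
from h import *
f=np.load('w1.npz'); c={k:f[k] for k in('intrinsics','R','t')}; p=cv2.imread('pics/w1.png')
ct=camera_params('top'); pt=cv2.imread('pics/top0.png')
print([p[y,x] for y,x in((200,270),(200,100),(150,200),(113,252),(113,245),(60,215),(120,250))])
k=plywood(p)[:,0]; qw=quad(k); qt=quad(plywood(pt)[:,0])
print(cv2.contourArea(k)); Pw=ray(c,qw,.068);print('wrist corners',np.round(Pw,4)); print(rect(ray(c,k,.068)))
Pt=ray(ct,qt,.068); M=[x['intrinsics']@np.c_[x['R'],x['t']] for x in(c,ct)]
ids=[np.argmin(np.linalg.norm(Pt-a,axis=1)) for a in Pw]
X=cv2.triangulatePoints(M[0],M[1],qw.T,qt[ids].T); print('tri',np.round((X[:3]/X[3]).T,4))
L=[];R=[]
for row in range(130,245,5):
    xs=np.nonzero(p[row,150:360,2]<(160))[0]+150
    if len(xs):L.append((xs.min()-.5,row));R.append((xs.max()+.5,row))
print(L[::5],R[::5])
for n,e in(('L',L),('R',R)):
    e=np.array(e); v=cv2.fitLine(ray(c,e,.062)[:,:2].astype(np.float32),cv2.DIST_HUBER,0,.01,.01).ravel(); print(n,v,np.degrees(np.arctan2(v[1],v[0])))
crop=cv2.resize(p[0:130,160:345],None,fx=4,fy=4,interpolation=cv2.INTER_CUBIC); cv2.imwrite('pics/crop1.png',crop)
E
```

```text
[array([196, 246, 254], dtype=uint8), array([ 87, 135, 214], dtype=uint8), array([ 61,  88, 144], dtype=uint8), array([ 65, 106, 154], dtype=uint8), array([ 52,  74, 120], dtype=uint8), array([ 62,  86, 139], dtype=uint8), array([ 60,  84, 136], dtype=uint8)]
5850.5
wrist corners [[ 0.6366 -0.053   0.068 ]
 [ 0.6205 -0.172   0.068 ]
 [ 0.5109 -0.1584  0.068 ]
 [ 0.5257 -0.0383  0.068 ]]
((573.6437377929688, -105.57286834716797), (121.44502258300781, 111.58256530761719), 82.70684814453125)
tri [[ 0.636  -0.0527  0.0683]
 [ 0.6213 -0.1729  0.0663]
 [ 0.511  -0.1571  0.071 ]
 [ 0.5268 -0.0387  0.072 ]]
[(np.float64(174.5), 130), (np.float64(176.5), 155), (np.float64(178.5), 180), (np.float64(180.5), 205), (np.float64(182.5), 230)] [(np.float64(330.5), 130), (np.float64(329.5), 155), (np.float64(324.5), 180), (np.float64(321.5), 205), (np.float64(359.5), 230)]
L [ 0.0997066  -0.9950169   0.43353158 -0.10247478] -84.27772
R [ 0.01877753 -0.9998237   0.64486796 -0.0550487 ] -88.92406
```

View pics/crop1.png

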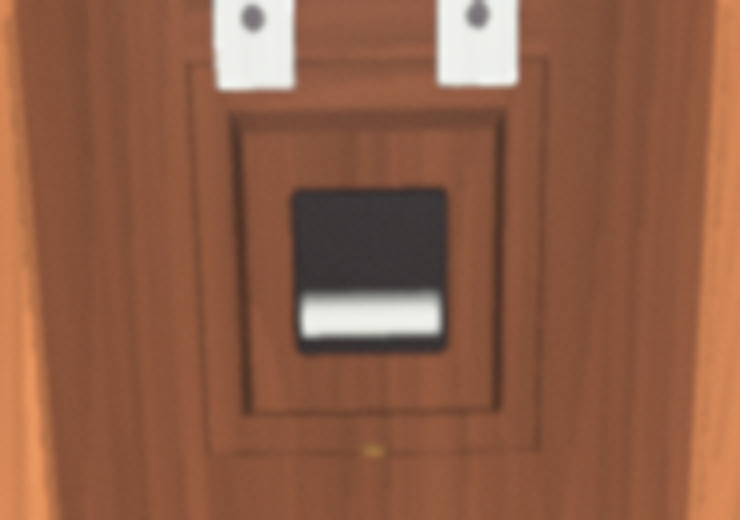

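The crop shows the recess rim corners at about crop (188, 63), (548, 58), (540, 450) and (210, 453), with the ball at (373, 451). The keeper tips are at rows 85–88.

```bash
python3 - <<'E'
from h import *
f=np.load('w1.npz'); c={k:f[k] for k in('intrinsics','R','t')}
q=np.array([(188,63),(548,58),(540,450),(210,453)])/4+[159.6,-.4]
P=ray(c,q,.062)[:,:2]; print(P.round(4)); print(rect(P))
obj=np.array([(-57,120.75),(57,120.75),(57,-.75),(-57,-.75)])/1000
kp=ray(c,np.array([(255,88),(478,84)])/4+[159.6,-.4],.0645)[:,:2]; obj2=np.array([(-35,112.75),(35,112.75)])/1000
bl=ray(c,np.array([[373,451]])/4+[159.6,-.4],.059)[:,:2]; print('ball',bl)
A=np.vstack([obj,obj2]);B=np.vstack([P,kp])
a0,b0=A.mean(0),B.mean(0);U,S,V=np.linalg.svd((A-a0).T@(B-b0)); R=(U@V).T; t=b0-R@a0
print('yaw',np.degrees(np.arctan2(R[1,0],R[0,0])),'origin',t,'resid mm',((A@R.T+t-B)*1000).round(1))
np.savez('clock',R=R,t=t)
cov=np.array([.5736,-.1057]); print('cover in clock',(cov-t)@R*1000)
print('corners',((np.array([[.6366,-.053],[.6205,-.172],[.5109,-.1584],[.5257,-.0383]])-t)@R*1000).round(1)); 
s=monitor.read_state(); print('tcp in clock',(s['ee_pos'][:2]-t)@R*1000)
E
```

```text
[[0.4641 0.1256]
 [0.5771 0.1369]
 [0.5894 0.0173]
 [0.4767 0.0064]]
((526.738525390625, 71.4783935546875), (113.55916595458984, 120.5488510131836), 5.879543781280518)
ball [[0.53238973 0.0118129 ]]
yaw 5.901046560873658 origin [0.53279817 0.0117237 ] resid mm [[-0.4  0.4]
 [ 0.   0.8]
 [ 0.2 -0.5]
 [-0.6 -1.3]
 [ 0.6  0.4]
 [ 0.2  0.3]]
cover in clock [  28.51320364 -120.99633226]
corners [[  96.6  -75.1]
 [  68.3 -191.8]
 [ -39.3 -167. ]
 [ -12.2  -49. ]]
tcp in clock [  2.68534822 -48.64903815]
```

```bash
cat >> h.py <<'E'
from scipy.spatial.transform import Rotation as Ro
C=np.load('clock.npz')
def plan(x,y,z,yaw): # TCP target, clock mm; yaw = angle of tool x from clock x, deg. prints dp cm, dr deg
    s=monitor.read_state(); T=np.array(s['orientation'])
    a=np.degrees(np.arctan2(C['R'][1,0],C['R'][0,0]))+yaw
    w=np.r_[C['R']@(np.array([x,y])/1000)+C['t'],z/1000]
    G=Ro.from_euler('z',a,degrees=True).as_matrix()@np.diag([1,-1,-1])
    print('dp',(T.T@(w-s['ee_pos'])*100).round(2),'dr',np.degrees(Ro.from_matrix(T.T@G).as_rotvec()).round(1))
def where():
    s=monitor.read_state(); T=np.array(s['orientation']); 
    print('t',s['time'],'clock mm',((s['ee_pos'][:2]-C['t'])@C['R']*1000).round(1),'z',round(s['ee_pos'][2]*1000,1),'F',np.round(s['ft_force'],1),s['gripper_width'])
E
python3 -c "
from h import *
plan(-80,-121,85,0)"
```

```text
dp [-7.34 -8.11 28.58] dr [-0.   0.1 89.1]
```

>>> carry_out(
  dp=[
    [-7.3,-8.1,15],
    [-7.3,-8.1,15],
    [-7.3,-8.1,15],
    [-7.3,-8.1,15],
    [-7.3,-8.1,15],
    [-7.3,-8.1,15],
    [-7.3,-8.1,15],
    [-7.3,-8.1,20],
    [-7.3,-8.1,20],
    [-7.3,-8.1,23],
    [-7.3,-8.1,25],
    [-7.3,-8.1,27],
    [-7.3,-8.1,28],
    [-7.3,-8.1,28.5],
    [-7.3,-8.1,28.5],
    [-7.3,-8.1,28.5],
  ],
  dr=[
    [0,0,89],
    [0,0,89],
    [0,0,89],
    [0,0,89],
    [0,0,89],
    [0,0,89],
    [0,0,89],
    [0,0,89],
    [0,0,89],
    [0,0,89],
    [0,0,89],
    [0,0,89],
    [0,0,89],
    [0,0,89],
    [0,0,89],
    [0,0,89],
  ],
)

```text
time: 3.15
ee_pos: [0.467, -0.1153, 0.0867]
orientation: [[0.994, 0.107, 0.0], [0.107, -0.994, -0.0], [0.0, 0.0, -1.0]]
ft_force: [0.2, -0.6, 0.0]
gripper_width: 0.0852
grasp_force: 0.0
```

```bash
python3 -c "
from h import *
where();plan(-80,-121,70,0)"
```

```text
t 3.15 clock mm [ -78.5 -119.6] z 86.7 F [ 0.2 -0.6  0. ] 0.08523236384439399
dp [-0.15  0.14  1.67] dr [ 0.  -0.   0.3]
```

>>> carry_out(
  dp=[
    [0,0,1],
    [0,0,2],
    [0,0,2.3],
    [0,0,2.5],
    [0,0,2.6],
    [0,0,2.6],
    [0,0,2.6],
  ],
  dr=[
    [0,0,0],
    [0,0,0],
    [0,0,0],
    [0,0,0],
    [0,0,0],
    [0,0,0],
    [0,0,0],
  ],
)

```text
time: 3.73
ee_pos: [0.4672, -0.1145, 0.0604]
orientation: [[0.994, 0.107, 0.0], [0.107, -0.994, -0.0], [0.0, 0.0, -1.0]]
ft_force: [-0.3, 0.8, -0.6]
gripper_width: 0.0853
grasp_force: 0.0
```

Below 62 with no contact, so the open tips do stand farther back. Continuing.

>>> carry_out(
  dp=[
    [0,0,0.3],
    [0,0,0.6],
    [0,0,0.8],
    [0,0,0.9],
    [0,0,0.95],
    [0,0,1],
    [0,0,1],
  ],
  dr=[
    [0,0,0],
    [0,0,0],
    [0,0,0],
    [0,0,0],
    [0,0,0],
    [0,0,0],
    [0,0,0],
  ],
)

```text
time: 4.32
ee_pos: [0.467, -0.1145, 0.0502]
orientation: [[0.994, 0.107, -0.0], [0.107, -0.994, 0.0], [-0.0, -0.0, -1.0]]
ft_force: [-0.4, -1.0, -0.7]
gripper_width: 0.0855
grasp_force: 0.0
```

>>> carry_out(
  dp=[
    [0,0,0.05],
    [0,0,0.1],
    [0,0,0.15],
    [0,0,0.15],
  ],
  dr=[
    [0,0,0],
    [0,0,0],
    [0,0,0],
    [0,0,0],
  ],
)

```text
time: 4.65
ee_pos: [0.4671, -0.1145, 0.0489]
orientation: [[0.994, 0.107, 0.0], [0.107, -0.994, -0.0], [0.0, 0.0, -1.0]]
ft_force: [-1.2, 0.6, 3.3]
gripper_width: 0.0855
grasp_force: 1.2
```

```bash
python3 -c "
from h import *
where();plan(125,-126,90,0);plan(125,-126,51,0)"
```

```text
t 4.65 clock mm [ -78.3 -118.8] z 48.9 F [-1.2  0.6  3.3] 0.08549736613687327
dp [20.33  0.8  -4.11] dr [ 0.  -0.   0.2]
dp [20.33  0.8  -0.21] dr [ 0.  -0.   0.2]
```

>>> carry_out(
  dp=[
    [0,0,-3],
    [0,0,-4.5],
    [3,0.8,-4.5],
    [7,0.8,-4.5],
    [11,0.8,-4.5],
    [15,0.8,-4.5],
    [18,0.8,-4.5],
    [20.3,0.8,-4.5],
    [20.3,0.8,-4.5],
    [20.3,0.8,-3],
    [20.3,0.8,-1],
    [20.3,0.8,-0.3],
    [20.3,0.8,-0.3],
    [20.3,0.8,-0.3],
  ],
  dr=[
    [0,0,0],
    [0,0,0],
    [0,0,0],
    [0,0,0],
    [0,0,0],
    [0,0,0],
    [0,0,0],
    [0,0,0],
    [0,0,0],
    [0,0,0],
    [0,0,0],
    [0,0,0],
    [0,0,0],
    [0,0,0],
  ],
)

```text
time: 5.82
ee_pos: [0.6686, -0.1011, 0.0512]
orientation: [[0.994, 0.106, -0.002], [0.106, -0.994, -0.0], [-0.002, -0.0, -1.0]]
ft_force: [0.4, -0.7, 0.3]
gripper_width: 0.0854
grasp_force: 0.0
```

```bash
python3 -c "
from h import *
where();plan(70,-126,51,0)"
```

```text
t 5.8167 clock mm [ 123.4 -126.2] z 51.2 F [ 0.4 -0.7  0.3] 0.08535942665439562
dp [-5.34 -0.04  0.03] dr [-0.   0.1  0.2]
```

Push -x gently (about 4 mm per row), stopping 2–4 mm short of centring.

>>> carry_out(
  dp=[
    [-0.5,0,0],
    [-1,0,0],
    [-1.4,0,0],
    [-1.8,0,0],
    [-2.2,0,0],
    [-2.6,0,0],
    [-3,0,0],
    [-3.4,0,0],
    [-3.8,0,0],
    [-4.2,0,0],
    [-4.5,0,0],
    [-4.8,0,0],
    [-5,0,0],
    [-5.2,0,0],
    [-5.3,0,0],
    [-5.3,0,0],
  ],
  dr=[
    [0,0,0.2],
    [0,0,0.2],
    [0,0,0.2],
    [0,0,0.2],
    [0,0,0.2],
    [0,0,0.2],
    [0,0,0.2],
    [0,0,0.2],
    [0,0,0.2],
    [0,0,0.2],
    [0,0,0.2],
    [0,0,0.2],
    [0,0,0.2],
    [0,0,0.2],
    [0,0,0.2],
    [0,0,0.2],
  ],
)

```text
time: 7.15
ee_pos: [0.6169, -0.1066, 0.0518]
orientation: [[0.995, 0.103, -0.0], [0.103, -0.995, -0.0], [-0.0, 0.0, -1.0]]
ft_force: [0.2, -0.6, 1.1]
gripper_width: 0.0852
grasp_force: 0.2
```

```bash
cat >> h.py <<'E'
def look(name,cam='top',z=.068):
    c=camera_params(cam); p,d=grab_frame(cam); cv2.imwrite(f'pics/{name}.png',p)
    k=plywood(p)[:,0]; r=cv2.minAreaRect((((ray(c,k,z)[:,:2]-C['t'])@C['R'])*1000).astype(np.float32)); print(cam,np.round(r[0],1),np.round(r[1],1),round(r[2],1))
E
python3 -c "
from h import *
where();look('t2')"
```

```text
t 7.15 clock mm [  71.4 -126.4] z 51.8 F [ 0.2 -0.6  1.1] 0.08520832308084476
top [ 16.2 -80.7] [12.5 83.2] 88.2
```

View pics/t2.png

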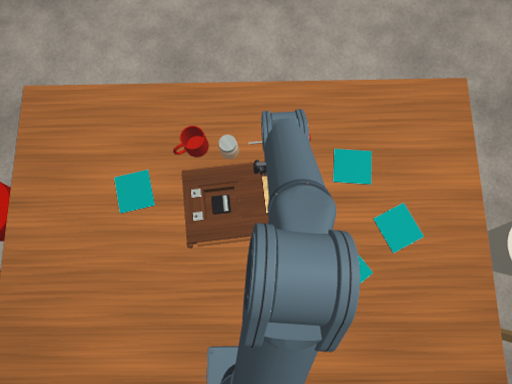

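The arm hides most of the cover in this view (the cover strip shows at (268, 195)). I'll back off, raise, and use the wrist camera from the next working pose.

```bash
python3 -c "
from h import *
plan(0,-150,250,90)"
```

```text
dp [ -7.14   2.37 -19.84] dr [ -0.   0. -90.]
```

>>> carry_out(
  dp=[
    [1,0,0],
    [2,0,-1],
    [2,0,-4],
    [2,0,-8],
    [0,0,-12],
    [-4,2.4,-16],
    [-7,2.4,-19.8],
    [-7,2.4,-19.8],
    [-7,2.4,-19.8],
    [-7,2.4,-19.8],
    [-7,2.4,-19.8],
    [-7,2.4,-19.8],
    [-7,2.4,-19.8],
    [-7,2.4,-19.8],
    [-7,2.4,-19.8],
    [-7,2.4,-19.8],
    [-7,2.4,-19.8],
    [-7,2.4,-19.8],
    [-7,2.4,-19.8],
    [-7,2.4,-19.8],
  ],
  dr=[
    [0,0,0],
    [0,0,0],
    [0,0,0],
    [0,0,-7],
    [0,0,-14],
    [0,0,-21],
    [0,0,-28],
    [0,0,-35],
    [0,0,-42],
    [0,0,-49],
    [0,0,-56],
    [0,0,-63],
    [0,0,-70],
    [0,0,-77],
    [0,0,-84],
    [0,0,-90],
    [0,0,-90],
    [0,0,-90],
    [0,0,-90],
    [0,0,-90],
  ],
)

```text
time: 8.87
ee_pos: [0.5497, -0.1376, 0.2496]
orientation: [[-0.101, 0.995, -0.001], [0.995, 0.101, -0.0], [-0.0, -0.001, -1.0]]
ft_force: [-0.6, -0.4, 0.9]
gripper_width: 0.0854
grasp_force: 0.0
```

```bash
python3 -c "
from h import *
where();look('w2','wrist');plan(0,-150,250,90)"
```

```text
t 8.8667 clock mm [   1.5 -150.3] z 249.6 F [-0.6 -0.4  0.9] 0.08539643967455285
wrist [   5.3 -134.7] [119.4 110.8] 89.9
dp [ 0.02 -0.15 -0.03] dr [-0.   0.  -0.1]
```

View pics/w2.png

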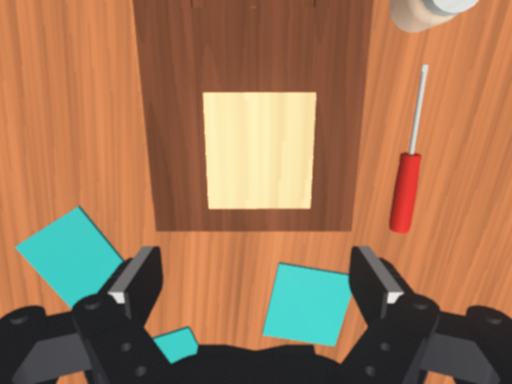

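The cover is now square to the case, with its edges at columns 204–316 and rows 92–209. Its centre is about 5 mm to +x of the clock axis. Next I push +y with both fingers to just short of the tipping point.

```bash
python3 -c "
from h import *
plan(5,-220,51,90);plan(5,-98,51,90)"
```

```text
dp [-6.97  0.36 19.87] dr [-0.   0.  -0.1]
dp [ 5.23  0.35 19.87] dr [-0.   0.  -0.1]
```

>>> carry_out(
  dp=[
    [-3.5,0.3,1],
    [-7,0.3,3],
    [-7,0.3,6],
    [-7,0.3,10],
    [-7,0.3,14],
    [-7,0.3,17],
    [-7,0.3,19],
    [-7,0.35,19.8],
    [-7,0.35,19.85],
    [-7,0.35,19.85],
    [-7,0.35,19.85],
  ],
  dr=[
    [0,0,0],
    [0,0,0],
    [0,0,0],
    [0,0,0],
    [0,0,0],
    [0,0,0],
    [0,0,0],
    [0,0,0],
    [0,0,0],
    [0,0,0],
    [0,0,0],
  ],
)

```text
time: 9.83
ee_pos: [0.5614, -0.207, 0.0521]
orientation: [[-0.103, 0.995, 0.001], [0.995, 0.103, -0.001], [-0.001, 0.001, -1.0]]
ft_force: [0.7, -0.5, -0.0]
gripper_width: 0.0856
grasp_force: 0.0
```

>>> carry_out(
  dp=[
    [0.5,0,0],
    [1,0,0],
    [1.5,0,0],
    [2,0,0],
    [2.7,0,0],
    [3.4,0,0],
    [4.1,0,0],
    [4.8,0,0],
    [5.5,0,0],
    [6.2,0,0],
    [6.9,0,0],
    [7.6,0,0],
    [8.3,0,0],
    [9,0,0],
    [9.7,0,0],
    [10.4,0,0],
    [11.1,0,0],
    [11.6,0,0],
    [12,0,0],
    [12.1,0,0],
  ],
  dr=[
    [0,0,0],
    [0,0,0],
    [0,0,0],
    [0,0,0],
    [0,0,0],
    [0,0,0],
    [0,0,0],
    [0,0,0],
    [0,0,0],
    [0,0,0],
    [0,0,0],
    [0,0,0],
    [0,0,0],
    [0,0,0],
    [0,0,0],
    [0,0,0],
    [0,0,0],
    [0,0,0],
    [0,0,0],
    [0,0,0],
  ],
)

```text
time: 11.5
ee_pos: [0.548, -0.0854, 0.0513]
orientation: [[-0.104, 0.995, -0.0], [0.995, 0.104, 0.0], [0.0, -0.0, -1.0]]
ft_force: [0.0, -0.9, 0.3]
gripper_width: 0.0855
grasp_force: 0.2
```

```bash
python3 -c "
from h import *
where();look('w3','wrist');plan(100,-27,110,0);plan(100,-27,51,0)"
```

```text
t 11.5 clock mm [  5.1 -98.2] z 51.3 F [ 0.  -0.9  0.3] 0.08553813801104976
wrist [  5.  -39.4] [108.5  93.1] 0.1
dp [ 7.14  9.49 -5.87] dr [-0.  -0.  90.1]
dp [7.14 9.49 0.03] dr [-0.  -0.  90.1]
```

>>> carry_out(
  dp=[
    [-1,0,0],
    [-1,0,-3],
    [-1,2,-6],
    [1,5,-7],
    [4,8,-7],
    [7,9.5,-7],
    [7,9.5,-7],
    [7,9.5,-7],
    [7,9.5,-7],
    [7,9.5,-7],
    [7,9.5,-7],
    [7,9.5,-7],
    [7,9.5,-7],
    [7,9.5,-7],
    [7,9.5,-7],
    [7,9.5,-7],
    [7,9.5,-5],
    [7,9.5,-2],
    [7,9.5,0],
    [7,9.5,0],
  ],
  dr=[
    [0,0,0],
    [0,0,0],
    [0,0,7],
    [0,0,14],
    [0,0,21],
    [0,0,28],
    [0,0,35],
    [0,0,42],
    [0,0,49],
    [0,0,56],
    [0,0,63],
    [0,0,70],
    [0,0,77],
    [0,0,84],
    [0,0,90],
    [0,0,90],
    [0,0,90],
    [0,0,90],
    [0,0,90],
    [0,0,90],
  ],
)

```text
time: 13.22
ee_pos: [0.6359, -0.0079, 0.0501]
orientation: [[0.994, 0.106, 0.0], [0.106, -0.994, -0.0], [0.0, 0.0, -1.0]]
ft_force: [1.1, 0.1, -0.5]
gripper_width: 0.0852
grasp_force: 0.0
```

```bash
python3 -c "
from h import *
where();plan(66,-27,51,0)"
```

```text
t 13.2167 clock mm [100.6 -30.1] z 50.1 F [ 1.1  0.1 -0.5] 0.08520367061307653
dp [-3.46 -0.33 -0.09] dr [ 0.  -0.   0.2]
```

>>> carry_out(
  dp=[
    [-0.5,0,-0.1],
    [-1,0,-0.1],
    [-1.5,0,-0.1],
    [-2,0,-0.1],
    [-2.3,0,-0.1],
    [-2.6,0,-0.1],
    [-2.9,0,-0.1],
    [-3.1,0,-0.1],
    [-3.3,0,-0.1],
    [-3.4,0,-0.1],
    [-3.5,0,-0.1],
    [-3.5,0,-0.1],
    [-3.5,0,-0.1],
  ],
  dr=[
    [0,0,0.2],
    [0,0,0.2],
    [0,0,0.2],
    [0,0,0.2],
    [0,0,0.2],
    [0,0,0.2],
    [0,0,0.2],
    [0,0,0.2],
    [0,0,0.2],
    [0,0,0.2],
    [0,0,0.2],
    [0,0,0.2],
    [0,0,0.2],
  ],
)

```text
time: 14.3
ee_pos: [0.6006, -0.0106, 0.0523]
orientation: [[0.995, 0.1, -0.0], [0.1, -0.995, -0.0], [-0.0, 0.0, -1.0]]
ft_force: [0.0, 0.2, -0.2]
gripper_width: 0.0853
grasp_force: 0.4
```

```bash
python3 -c "
from h import *
where();plan(0,-125,51,90);plan(0,-60,250,90)"
```

```text
t 14.3 clock mm [ 65.1 -29.2] z 52.3 F [ 0.   0.2 -0.2] 0.08525301139885483
dp [-6.49  9.6   0.13] dr [  0.    0.  -90.2]
dp [ -6.5    3.1  -19.77] dr [  0.    0.  -90.2]
```

>>> carry_out(
  dp=[
    [1,0,0],
    [1.5,0,-2],
    [1.5,0,-6],
    [0,2,-10],
    [-3,5,-14],
    [-6.5,8,-17],
    [-6.5,9.6,-17],
    [-6.5,9.6,-17],
    [-6.5,9.6,-17],
    [-6.5,9.6,-17],
    [-6.5,9.6,-17],
    [-6.5,9.6,-17],
    [-6.5,9.6,-17],
    [-6.5,9.6,-17],
    [-6.5,9.6,-17],
    [-6.5,9.6,-17],
    [-6.5,9.6,-17],
    [-6.5,9.6,-17],
  ],
  dr=[
    [0,0,0],
    [0,0,0],
    [0,0,-7],
    [0,0,-14],
    [0,0,-21],
    [0,0,-28],
    [0,0,-35],
    [0,0,-42],
    [0,0,-49],
    [0,0,-56],
    [0,0,-63],
    [0,0,-70],
    [0,0,-77],
    [0,0,-84],
    [0,0,-90],
    [0,0,-90],
    [0,0,-90],
    [0,0,-90],
  ],
)

```text
time: 15.8
ee_pos: [0.5453, -0.1128, 0.2222]
orientation: [[-0.097, 0.995, -0.0], [0.995, 0.097, -0.0], [0.0, -0.0, -1.0]]
ft_force: [-0.5, -0.4, -0.1]
gripper_width: 0.0854
grasp_force: 0.0
```

```bash
python3 -c "
from h import *
where();look('w4','wrist');plan(0,-115,51,90)"
```

```text
t 15.8 clock mm [  -0.3 -125.1] z 222.2 F [-0.5 -0.4 -0.1] 0.08543531904194716
wrist [ -0.2 -32.3] [109.  110.7] 89.6
dp [ 1.    0.02 17.12] dr [-0.   0.  -0.3]
```

View pics/w4.png

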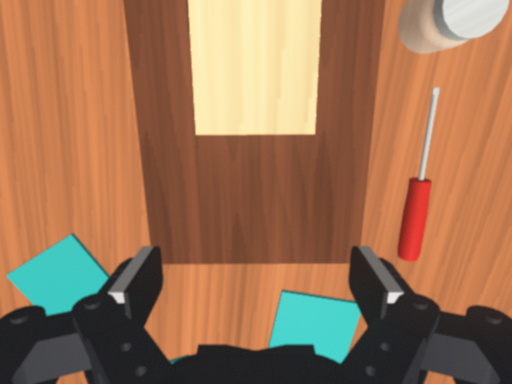

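The cover is central and square: its edges are at columns 192–320 and its trailing edge is on row 134. Now the final +y push into the recess.

>>> carry_out(
  dp=[
    [0.5,0,4],
    [1,0,8],
    [1,0,12],
    [1,0,15],
    [1,0,16.5],
    [1,0,17],
    [1,0,17.1],
    [1,0,17.1],
    [1,0,17.1],
  ],
  dr=[
    [0,0,-0.3],
    [0,0,-0.3],
    [0,0,-0.3],
    [0,0,-0.3],
    [0,0,-0.3],
    [0,0,-0.3],
    [0,0,-0.3],
    [0,0,-0.3],
    [0,0,-0.3],
  ],
)

```text
time: 16.6
ee_pos: [0.5457, -0.1028, 0.0527]
orientation: [[-0.104, 0.995, 0.003], [0.995, 0.104, -0.0], [-0.001, 0.003, -1.0]]
ft_force: [-0.2, -0.5, -0.8]
gripper_width: 0.0854
grasp_force: 0.0
```

>>> carry_out(
  dp=[
    [0.5,0,0],
    [1,0,0],
    [1.5,0,0],
    [2,0,0],
    [2.5,0,0],
    [3,0,0],
    [3.5,0,0],
    [4,0,0],
    [4.5,0,0],
    [5,0,0],
    [5.5,0,0],
    [6,0,0],
    [6.5,0,0],
    [7,0,0],
    [7.5,0,0],
    [8,0,0],
    [8.5,0,0],
    [8.8,0,0],
    [9,0,0],
    [9,0,0],
  ],
  dr=[
    [0,0,0],
    [0,0,0],
    [0,0,0],
    [0,0,0],
    [0,0,0],
    [0,0,0],
    [0,0,0],
    [0,0,0],
    [0,0,0],
    [0,0,0],
    [0,0,0],
    [0,0,0],
    [0,0,0],
    [0,0,0],
    [0,0,0],
    [0,0,0],
    [0,0,0],
    [0,0,0],
    [0,0,0],
    [0,0,0],
  ],
)

```text
time: 18.27
ee_pos: [0.535, -0.0126, 0.0513]
orientation: [[-0.106, 0.994, 0.0], [0.994, 0.106, 0.0], [0.0, 0.0, -1.0]]
ft_force: [-0.2, 0.0, 0.7]
gripper_width: 0.0856
grasp_force: 0.0
```

```bash
python3 -c "
from h import *
where();look('w5','wrist',.064);plan(0,-11,51,90)"
```

```text
t 18.2667 clock mm [ -0.3 -24.4] z 51.3 F [-0.2  0.   0.7] 0.08555495678838786
wrist [-1.1 33.9] [112.6  96.1] 0.2
dp [1.39 0.04 0.03] dr [ 0.  -0.   0.1]
```

View pics/w5.png

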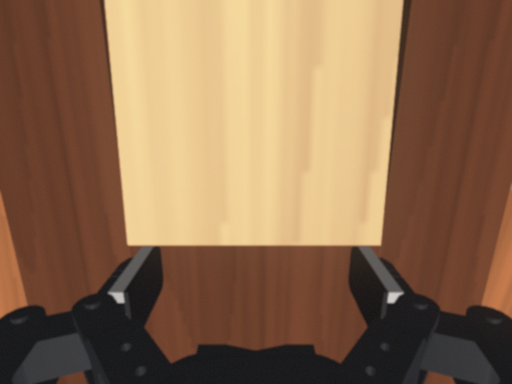

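The cover has tipped into the recess: thin dark gaps show on both sides at (107, 60) and (403, 60). Its trailing edge is at row 245, at the fingers. I'll finish the slide.

>>> carry_out(
  dp=[
    [0.3,0,0],
    [0.6,0,0],
    [0.8,0,0],
    [1,0,0],
    [1.2,0,0],
    [1.3,0,0],
    [1.35,0,0],
    [1.4,0,0],
    [1.4,0,0],
    [1.4,0,0],
  ],
  dr=[
    [0,0,0],
    [0,0,0],
    [0,0,0],
    [0,0,0],
    [0,0,0],
    [0,0,0],
    [0,0,0],
    [0,0,0],
    [0,0,0],
    [0,0,0],
  ],
)

```text
time: 19.15
ee_pos: [0.5335, 0.0007, 0.0513]
orientation: [[-0.105, 0.994, 0.0], [0.994, 0.105, 0.0], [0.0, 0.0, -1.0]]
ft_force: [0.1, 0.3, -0.3]
gripper_width: 0.0853
grasp_force: 0.0
```

```bash
python3 -c "
from h import *
where();look('w6','wrist',.064);plan(0,14,90,90)"
```

```text
t 19.15 clock mm [ -0.4 -11. ] z 51.3 F [ 0.1  0.3 -0.3] 0.08532345908172266
wrist [-1.1 47.2] [111.7  96.1] 0.1
dp [ 2.51  0.04 -3.87] dr [ 0.  -0.   0.1]
```

View pics/w6.png

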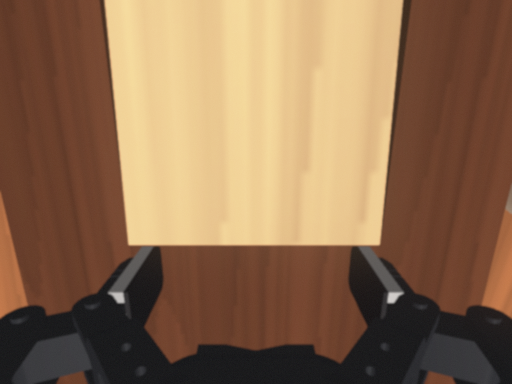

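>>> carry_out(
  dp=[
    [0.05,0,0],
    [0.1,0,0],
    [0.15,0,0],
    [0.15,0,0],
  ],
  dr=[
    [0,0,0],
    [0,0,0],
    [0,0,0],
    [0,0,0],
  ],
)

```text
time: 19.53
ee_pos: [0.5334, 0.0024, 0.0513]
orientation: [[-0.105, 0.994, -0.0], [0.994, 0.105, 0.0], [0.0, 0.0, -1.0]]
ft_force: [-0.0, 0.2, -0.4]
gripper_width: 0.0856
grasp_force: 0.0
```

```bash
python3 -c "
from h import *
where();plan(0,-13,90,90)
c=camera_params('wrist');p,d=grab_frame('wrist')
for z in(.062,.068):
  P=ray(c,[(255,245.5)],z)[0];print(z,(P[:2]-C['t'])@C['R']*1000)
for r in range(200,300,8):
  P=np.linalg.inv(c['intrinsics'])@[255,r,1]*d[r,255]; W=c['R'].T@(P-c['t']); print(r,p[r,255],W[2].round(4),((W[:2]-C['t'])@C['R']*1000).round(1))
"
```

```text
t 19.5333 clock mm [-0.4 -9.3] z 51.3 F [-0.   0.2 -0.4] 0.08564135633467576
dp [-0.36  0.04 -3.87] dr [ 0.  -0.   0.1]
0.062 [-0.35084742 -0.85398074]
0.068 [-0.34607334  2.1775212 ]
200 [150 208 240] 0.0635 [-0.4 21.4]
208 [151 209 240] 0.0633 [-0.4 17.7]
216 [151 208 240] 0.0643 [-0.4 14.4]
224 [151 209 240] 0.0639 [-0.4 10.5]
232 [150 208 239] 0.0633 [-0.4  6.4]
240 [150 208 239] 0.0639 [-0.4  2.8]
248 [ 51  74 116] 0.0623 [-0.3 -2. ]
256 [ 48  71 115] 0.061 [-0.3 -6.7]
264 [ 48  70 114] 0.0616 [ -0.3 -10.5]
272 [ 47  68 113] 0.0614 [ -0.3 -14.8]
280 [ 46  67 112] 0.0604 [ -0.3 -19.8]
288 [ 47  68 113] 0.0598 [ -0.3 -24.5]
296 [ 47  69 113] 0.0611 [ -0.3 -28.1]
```

The cover rests on the ball (upper face ≈ 64 mm at the trailing edge, y ≈ 0). Next I close the fingers and press near that edge.

>>> carry_out(
  dp=[
    [-0.5,0,0],
    [-0.5,0,-2],
    [-0.5,0,-4.5],
    [0,0,-5],
    [1.5,0,-5],
    [2.35,0,-5],
    [2.35,0,-5],
    [2.35,0,-5],
    [2.35,0,-5],
    [2.35,0,-5],
    [2.35,0,-5],
    [2.35,0,-5],
  ],
  dr=[
    [0,0,0],
    [0,0,0],
    [0,0,0],
    [0,0,0],
    [0,0,0],
    [0,0,0],
    [0,0,0],
    [0,0,0],
    [0,0,0],
    [0,0,0],
    [0,0,0],
    [0,0,0],
  ],
  hand=0,
)

```text
time: 20.58
ee_pos: [0.5309, 0.025, 0.1011]
orientation: [[-0.104, 0.995, -0.0], [0.995, 0.104, -0.0], [-0.0, -0.0, -1.0]]
ft_force: [0.0, 0.7, -0.4]
gripper_width: -0.0001
grasp_force: 0.0
```

```bash
python3 -c "
from h import *
where();plan(0,14,67,90);plan(0,14,60,90)"
```

```text
t 20.5833 clock mm [-0.6 13.4] z 101.1 F [ 0.   0.7 -0.4] -0.0001348720710070723
dp [0.06 0.06 3.41] dr [-0.   0.   0.1]
dp [0.06 0.06 4.11] dr [-0.   0.   0.1]
```

>>> carry_out(
  dp=[
    [0.05,0,1.5],
    [0.05,0,2.8],
    [0.05,0,3.4],
    [0.05,0,3.6],
    [0.05,0,3.7],
    [0.05,0,3.8],
    [0.05,0,3.9],
    [0.05,0,4],
    [0.05,0,4.1],
    [0.05,0,4.1],
  ],
  dr=[
    [0,0,0],
    [0,0,0],
    [0,0,0],
    [0,0,0],
    [0,0,0],
    [0,0,0],
    [0,0,0],
    [0,0,0],
    [0,0,0],
    [0,0,0],
  ],
)

```text
time: 21.42
ee_pos: [0.531, 0.0261, 0.0603]
orientation: [[-0.105, 0.994, 0.0], [0.994, 0.105, 0.0], [-0.0, 0.0, -1.0]]
ft_force: [0.1, 0.1, -0.1]
gripper_width: -0.0001
grasp_force: 0.0
```

>>> carry_out(
  dp=[
    [0,0,0.05],
    [0,0,0.1],
    [0,0,0.15],
    [0,0,0.15],
  ],
  dr=[
    [0,0,0],
    [0,0,0],
    [0,0,0],
    [0,0,0],
  ],
)

```text
time: 21.75
ee_pos: [0.5311, 0.026, 0.0601]
orientation: [[-0.105, 0.994, 0.0], [0.994, 0.105, -0.001], [-0.001, 0.0, -1.0]]
ft_force: [-4.3, -0.9, 16.4]
gripper_width: -0.0003
grasp_force: 7.7
```

Contact is at 60.1 mm with 16 N, which is the seated height. I'll lift and check.

>>> carry_out(
  dp=[
    [0,0,-2],
    [0,0,-5],
    [-3,0,-9],
    [-6,0,-13],
    [-9,0,-17],
    [-12,0,-20],
    [-13,0,-22],
    [-13,0,-22],
    [-13,0,-22],
    [-13,0,-22],
  ],
  dr=[
    [0,0,0],
    [0,0,0],
    [0,0,0],
    [0,0,0],
    [0,0,0],
    [0,0,0],
    [0,0,0],
    [0,0,0],
    [0,0,0],
    [0,0,0],
  ],
)

```text
time: 22.58
ee_pos: [0.5442, -0.1026, 0.2782]
orientation: [[-0.105, 0.994, -0.0], [0.994, 0.105, 0.001], [0.001, -0.0, -1.0]]
ft_force: [-0.5, 0.2, -0.1]
gripper_width: 0.0002
grasp_force: 0.0
```

```bash
python3 -c "
from h import *
where();look('w7','wrist',.060)
c=camera_params('wrist');p,d=grab_frame('wrist'); k=plywood(p); m=np.zeros(d.shape,np.uint8);cv2.drawContours(m,[k],-1,1,-1);m=cv2.erode(m,np.ones((7,7)))
v,u=np.nonzero((m>0)&(d>0)); W=(np.c_[u,v,np.ones(len(u))]@np.linalg.inv(c['intrinsics']).T*d[v,u][:,None]-c['t'])@c['R']
xy=(W[:,:2]-C['t'])@C['R']; A=np.c_[xy-[0,.06],np.ones(len(u))]; print('plane slopes, z',np.linalg.lstsq(A,W[:,2],rcond=None)[0])
q=quad(k[:,0]);print(q.tolist(),(((ray(c,q,.06)[:,:2])-C['t'])@C['R']*1000).round(1))
"
```

```text
t 22.5833 clock mm [  -0.4 -114.9] z 278.2 F [-0.5  0.2 -0.1] 0.00020149984604866573
wrist [-0.9 24.2] [111.   47.9] 0.1
plane slopes, z [ 3.59923109e-05 -2.91440115e-04  5.91096015e-02]
[[312.0, 0.0], [309.0, 53.0], [203.0, 53.0], [200.0, 0.0]] [[ 54.6  49.1]
 [ 54.1   0.4]
 [-56.    0. ]
 [-56.9  48.8]]
```

View pics/w7.png

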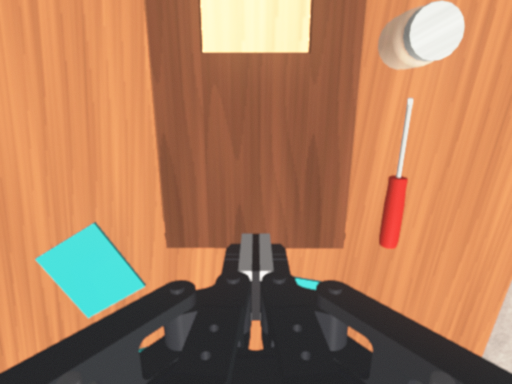

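The cover lies flat (slope < 0.001, upper face ≈ 59–60 mm). Its trailing edge is at row 53, clock y ≈ 0, and square. The jar and screwdriver stand as before, and the arm is clear.

```bash
python3 -c "
from station import job
print(job.hand_in())"
```

```text
the job is handed in; nothing more can be done
None
```

The cover measured fully home before hand-in at 22.6 s: flat and square on the ledge, within about 1 mm of the seat, and leading edge pushed to the keeper wall (not in the last picture). The arm went nowhere near the mug, jar or screwdriver, and no verdict was returned.

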